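# Put the carving wax away in the push-latch box

## Robot

A 6-joint arm with a two-finger parallel gripper is mounted at the origin on a cart in front of the work surface, level with it; the furniture and walls round the work are solid. World frame = base frame: x ahead of the robot, y to its left, z up, the work surface at z = 0. Lengths are in m, angles in degrees, forces in N, time in s.
With the tool pointing down it reaches from about 0.375 to 0.75 m from the base axis. Payload 9 kg.
Tool frame: the origin (TCP) lies where the fingers leave the gripper's body, on its centre line; the fingertips stand 73 mm ahead of it and the grasp point (between the pads) lies 54 mm ahead of it (robot.tip_reach is the distance from the TCP to the fingertips, in m); z points along the fingers, y is the line along which they close (so a half turn about z gives the same grasp; the last joint's range is limited). The gripper opens to 85 mm and grips with 20 to 120 N. Pads are 22 mm wide; open, the fingers measure 114 mm over their backs; the gripper's body (76 mm by 85 mm) begins 54 mm behind the grasp point. The pads swing forward as they close: fully open they stand 13 mm farther back than shut.
Start: joints at [-77.16, 5.964, 5.575, 89.605, 0, 77.527], TCP at [0.257, -0.542, 0.304] pointing down, gripper open.
Joint ranges: [-171.21, 171.21], [-48.23, 106.86], [-62.78, 66.21], [-105.2, 120.99], [-86.42, 89.51], [-180, 180]. Speed limits (degrees/s): [127.2, 127.2, 147.25, 180, 180, 180].

## Interface

Orientations are given as [roll, pitch, yaw] about the fixed x, y, z axes, in that order (R = Rz(yaw) Ry(pitch) Rx(roll)).
In Python, from plant import robot gives the robot as it stands. Calls block until the motion is done:
- robot.move_pose(position, orientation): joint-space move of the TCP to a pose.
- robot.line_to(position, vel=0.15, rotation=None, guard=None): straight line of the TCP; rotation=None keeps the orientation; vel is the mean speed in m/s. With guard (N) it stops when the force on the tool has changed by that much, and returns True; else False.
- robot.goto_joints(angles): joint-space move.
- robot.set_gripper(opening): finger opening in m; the grip force is fixed at half the most; returns when the fingers have stopped.
- robot.pause(seconds).
- robot.ik(position, orientation): joint angles nearest the present ones, or None.
- robot.observe(): the state.
- robot.grab_frame(name): name is "side" or "top"; returns the picture (480x640x3 uint8, blue, green, red); there is no depth.
- robot.get_calibration(name): a dict with "vertical_fov" (degrees; the focal length in pixels is half the picture's height over the tangent of half this angle, whatever the lens; pixels are square), "cx", "cy" (the principal point, pixels), "rvec" (rotation vector, rad) and "tvec" (3), from world to camera coordinates, as OpenCV has them. Camera axes: x right, y down, z forward; pixel columns grow to the right and rows downward; lengths in m; the calibration is good to about 2 mm. A picture is of the moment at which its call begins. get_calibration takes no time and is no camera call.
A pose or a line that the arm cannot do raises robot.IKError and nothing moves.
- robot.job_done(): hands the job in; it is judged then, once.
The state is a dict: "time": time; "q": joint angles; "qvel": joint speeds; "joint_torque": joint torques, N m; "tool_pos": TCP position; "tcp_rot": TCP orientation; "ft_force": force on the tool from outside, world axes, zero at the start; "torque": the same for the moment, N m; "gripper_width": finger opening in m; "gripper_force": force on a finger pad.
Only numpy, scipy, OpenCV 4.12 (cv2) and the standard library are available. Lean on these libraries where they do the work, as an engineer would, in place of code of your own. Each camera call takes 0.05 s, during which the arm holds its last target. There are 200 camera calls.

## Task

Put the block of carving wax away in the box with the push-latch lid: press the shut lid down to its stop and let go so that it pops open, push the wax across the deck with the fingertips until it drops into the well, then press the lid down to its stop again and let go so that it latches shut. Nothing is to be picked up: the wax is only pushed, and the loupe, the brass rod and the other things lying about stay where they are. Finish with the lid latched and the hand clear.

Things in the scene. Friction and masses are not known exactly. Their poses are not given: they have to be found in the camera images.
- wax_box: Fixed low wooden box. Origin under it on the work surface; x points from its front (nearest the robot) to its back, y left, z up. It spans x -115 to +100 mm, y -105 to +105 mm. Its flat top (the deck) is 60 mm above the work surface. The front part of the deck, x -115 to -30 mm, is a rimless apron; two 38 mm wide wings of deck flank the well, each with a loose bystander on it.
- well (a point): Centre of the floor of the well under the lid, at box x +24 mm, y 0, 8 mm above the work surface (52 mm below the deck). The open-topped rectangular well spans box x -30 to +78 mm, y -67 to +67 mm; its front edge at x -30 mm is where the apron ends.
- lid (a joint): Hinge angle (rad) of the plain metal lid: 0 latched shut, level, top 2 mm above the deck; +0.65 popped open, held by a spring, free edge 63 mm higher; -0.09 the stop below level. The push-push latch trips at about -0.06: pressed past that and let go, it springs open if it was latched, or rises to 0 and stays latched if it was open. Pressed less, or not left to rise fully, it does not change over.
- lid_hinge (a point): Middle of the lid's hinge line, which runs along the box's y axis at box x +76 mm, 59 mm above the work surface, at the back of the well. The lid is 104 mm from the hinge to its free edge (toward the front of the box), 130 mm wide and 6 mm thick.
- lid_press (a point): A point on the lid's upper face, midway across its width and 62 mm from the hinge line (a good place to press); it moves with the lid. Latched it lies at box x +14 mm, y 0, 62 mm above the work surface. Pressing here takes about 2 to 6 N until the lid meets its stop.
- wax_centre (a point): Centre of the block of green carving wax, loose, 32 x 72 x 22 mm (its x, y, z axes), about 50 g. It starts lying flat on the apron with its long side more or less across the box (along the box's y axis), its centre 71 mm above the work surface. Its axes are those of the block.
- loupe: Black eye loupe, 24 x 35 x 21 mm, loose, on the right wing (-y) of the deck. Origin at its underside. Bystander.
- brass_rod: Hexagonal brass rod, 85 mm long, 9 mm thick, loose, on the left wing (+y) of the deck, lying along the box's x axis. Origin at its underside. Bystander.
- pliers: Small pliers with black handles, 50 x 129 x 11 mm, loose on the work surface. Bystander.
- tape_roll: Roll of masking tape, 69 mm across, 19 mm high, loose on the work surface. Bystander.
- polish_tin: Round tin, 64 mm across, 30 mm high, loose on the work surface. Bystander.
- tweezers: Steel tweezers, 121 mm long, 11 mm high, loose on the work surface. Bystander.
Mind the look-alikes: they are no part of the job. Of the things like the part that bears wax_centre, leave any that is black or red; of the rest the smaller one is meant.

How it is judged (in metres and radians):
On the way, in this order (a step that is already met when the one before it is completed fails the run):
1. the lid has been pressed and has popped open, the wax still on the deck (value of joint lid above 0.5 rad and z of wax_centre in the frame of wax_box above 0.06 m), for 0.2 s.
2. the wax lies in the well under the open lid (x of wax_centre in the frame of wax_box between -0.03 and 0.078 m and y of wax_centre in the frame of wax_box between -0.067 and 0.067 m and z of wax_centre in the frame of wax_box below 0.045 m and value of joint lid above 0.3 rad), for 0.2 s.
At the end, for the whole second after the job is handed in: The lid is latched shut and still (within 0.03 rad of level), the wax lies at rest in the well (its centre inside the well's outline, below 45 mm above the work surface), and every bystander is within 30 mm of where it started (value of joint lid between -0.03 and 0.03 rad and velocity of joint lid between -0.05 and 0.05 rad/s and linear speed of wax_block below 0.03 m/s and x of wax_centre in the frame of wax_box between -0.03 and 0.078 m and y of wax_centre in the frame of wax_box between -0.067 and 0.067 m and z of wax_centre in the frame of wax_box below 0.045 m and distance of each of loupe, brass_rod, pliers, tape_roll, polish_tin, tweezers from where it was at the start of the episode below 0.03 m); the robot touches nothing.
It fails at once if the wax is lifted (its centre more than 25 mm above its height at rest on the deck) (z of wax_centre in the frame of wax_box above 0.096 m).
It fails at once if a bystander (loupe, brass rod, pliers, tape roll, tin or tweezers) is moved more than 30 mm (distance of any of loupe, brass_rod, pliers, tape_roll, polish_tin, tweezers from where it was at the start of the episode above 0.03 m).
It also fails if it takes over 48 s, if anything falls off the work surface, if the arm or the gripper's body presses on something with over 40 N, if the wrist force passes 120 N, or if a joint passes its speed limit or range.

## Working session

There is one attempt and no reset: what is moved stays moved. The work goes in short steps, each a Python script; the robot and the scene stay as the last script left them, time stands still between calls to the robot, and variables do not carry over. Pictures are saved under pics/ and viewed, at most 10 in all, crops included, and the job is handed in when it is done.

```bash
ls; mkdir -p pics
cat > h.py <<'E'
import numpy as np, cv2
from plant import robot
def cam(n):
    c=robot.get_calibration(n); f=240/np.tan(np.radians(c["vertical_fov"])/2)
    K=np.array([[f,0,c["cx"]],[0,f,c["cy"]],[0,0,1]]); R=cv2.Rodrigues(np.array(c["rvec"],float))[0]
    return K,R,np.array(c["tvec"],float).ravel(),c
def ray(n,u,v,z):
    K,R,t,_=cam(n); d=R.T@np.linalg.inv(K)@np.array([u,v,1.]); o=-R.T@t
    return o+d*(z-o[2])/d[2]
def proj(n,P):
    K,R,t,_=cam(n); p=K@(R@np.array(P,float)+t); return p[:2]/p[2]
def snap(n,f):
    im=robot.grab_frame(n); cv2.imwrite(f"pics/{f}.png",im); return im
E
python3 - <<'E'
from h import *
for n in("top","side"):
    snap(n,n+"0"); K,R,t,c=cam(n); print(c, -R.T@t)
E
```

```text
pics
{'vertical_fov': 53.725686991391825, 'cx': 318.320518155956, 'cy': 232.64798572727, 'rvec': array([ 2.14517632, -2.21092241,  0.0507075 ]), 'tvec': array([0.01547603, 0.49884681, 1.10710853])} [ 0.42452354 -0.02044905  1.13760211]
{'vertical_fov': 48.819536070530205, 'cx': 327.7535689332136, 'cy': 244.87011442928227, 'rvec': array([ 0.35497725, -2.72033781,  1.28641276]), 'tvec': array([0.50359088, 0.15915524, 0.92170047])} [0.32900845 0.72022999 0.70815826]
```

View pics/top0.png

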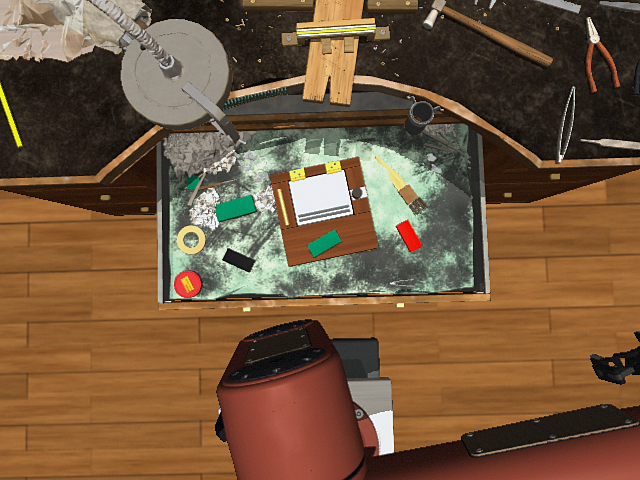

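View pics/side0.png

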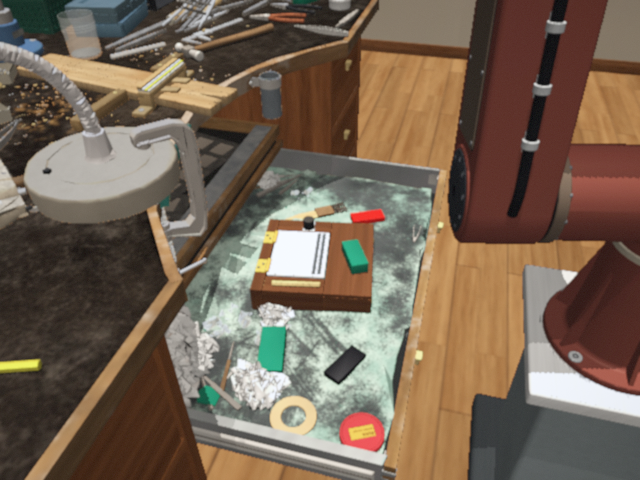

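The top view shows four block-like things: green on the box apron (324,243), larger green on the work surface (236,207), black (238,260) and red (409,236). The green one on the apron is the smaller green, so it fits the description. I'll confirm it in an enlarged crop and read the box corners there.

Run:
```python
from h import *
im=cv2.imread("pics/top0.png")
cv2.imwrite("pics/crop.png",cv2.resize(im[145:275,205:385],None,fx=4.4,fy=4.4,interpolation=cv2.INTER_CUBIC))
h=cv2.cvtColor(im,cv2.COLOR_BGR2HSV)
m=cv2.inRange(h,(65,150,60),(90,255,255))
for c in cv2.findContours(m,0,2)[0]:
    if cv2.contourArea(c)>80: print(cv2.minAreaRect(c),cv2.contourArea(c))
```

```text
((323.67352294921875, 242.94039916992188), (13.964423179626465, 32.03179931640625), 59.74356460571289) 408.0
((234.45703125, 207.8452606201172), (17.075681686401367, 39.397178649902344), 74.47589111328125) 606.5
((193.0, 182.0), (14.0, 12.0), 90.0) 118.5
```

View pics/crop.png

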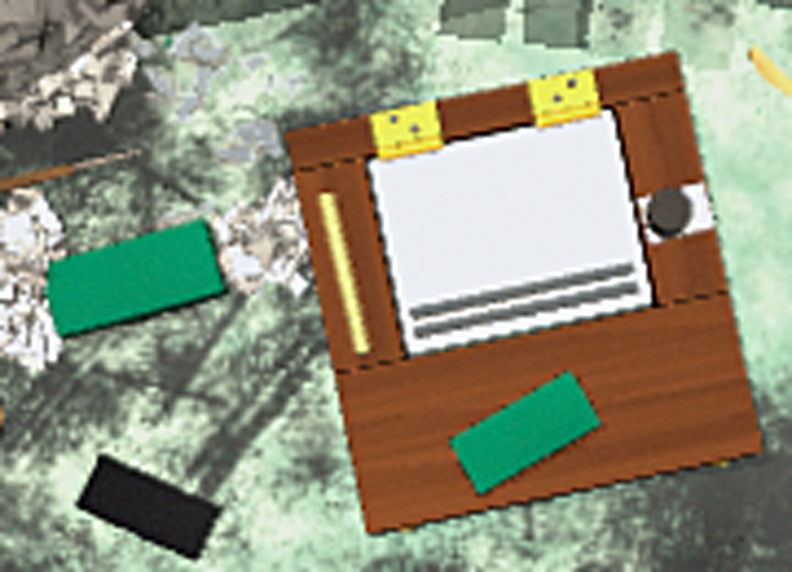

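The crop confirms it: the small green block on the apron, at crop (525,433), is the wax. The deck corners are at crop (286,131), (679,52), (762,452) and (368,535). The rod is at (343,273) and the loupe at (670,212).

```bash
cat >> h.py <<'E'
def fitbox():
    C=np.array([(286,131),(679,52),(762,452),(368,535)],float)
    C=(C+.5)/4.4-.5+[205,145]
    W=np.array([ray("top",u,v,.06)[:2] for u,v in C])
    B=np.array([(.1,.105),(.1,-.105),(-.115,-.105),(-.115,.105)])
    w=W-W.mean(0); b=B-B.mean(0)
    th=np.arctan2((b[:,0]*w[:,1]-b[:,1]*w[:,0]).sum(),(b*w).sum())
    R=np.array([[np.cos(th),-np.sin(th)],[np.sin(th),np.cos(th)]])
    o=W.mean(0)-R@B.mean(0)
    return o,R,th,np.abs(W-(B@R.T+o)).max(), W
O,RB,TH,ERR,_W=fitbox()
def b2w(x,y,z): return np.array([*(O+RB@[x,y]),z])
def w2b(p): return RB.T@(np.array(p[:2])-O)
def wax(n,z):
    im=robot.grab_frame(n); h=cv2.cvtColor(im,cv2.COLOR_BGR2HSV)
    m=cv2.inRange(h,(65,150,40),(90,255,255)); best=None
    for c in cv2.findContours(m,0,2)[0]:
        if cv2.contourArea(c)<30: continue
        P=np.array([ray(n,u,v,z)[:2] for u,v in c[:,0].astype(float)],np.float32)
        Q=((P-O)@RB).astype(np.float32); r=cv2.minAreaRect(Q*1000)
        x,y=r[0]
        if -140<x<110 and -105<y<105: print(n,"wax box mm",np.round(r[0],1),np.round(r[1],1),round(r[2],1)); best=r
    return best
E
python3 - <<'E'
from h import *
print(O,np.degrees(TH),ERR); print(_W)
print(wax("top",.082)); print(wax("side",.082))
P=lambda u,v,z:w2b(ray("top",(u+.5)/4.4-.5+205,(v+.5)/4.4-.5+145,z))
for q in[(330,195,.065),(360,352,.065),(670,212,.08),(410,354,.062),(651,304,.062)]:print(q,P(*q))
print(robot.tip_reach)
for x,y,z in[(.014,0,.14),(-.1,0,.14),(-.19,0,.15),(.06,0,.2)]:
    for yaw in (0,90,180,-90):
        p=b2w(x,y,z+robot.tip_reach-.06); print(x,yaw,p,np.round(robot.ik(p,[180,0,np.degrees(TH)+yaw]),0) if robot.ik(p,[180,0,np.degrees(TH)+yaw]) is not None else None)
E
```

```text
[ 0.55328187 -0.01255206] 9.835361149576926 0.001322334183859436Traceback (most recent call last):
  File "<stdin>", line 2, in <module>
NameError: name '_W' is not defined
```

Run:
```python
from h import *
print(wax("top",.082)); print(wax("side",.082))
P=lambda u,v,z:w2b(ray("top",(u+.5)/4.4-.5+205,(v+.5)/4.4-.5+145,z))
for q in[(330,195,.065),(360,352,.065),(670,212,.08),(410,354,.062),(651,304,.062)]:print(q,P(*q))
print(robot.tip_reach)
for x,y,z in[(.014,0,.14),(-.1,0,.08),(-.19,0,.08),(.03,0,.08)]:
    for yaw in (0,90,-90):
        p=b2w(x,y,z+robot.tip_reach); q=robot.ik(p,[180,0,np.degrees(TH)+yaw]); print(x,yaw,p,None if q is None else np.round(q))
```

```text
top wax box mm [-80.7  14.4] [31.1 71.4] 18.5
((-80.65469360351562, 14.432621002197266), (31.086427688598633, 71.39424896240234), 18.52456283569336)
side wax box mm [-79.5  26.7] [33.1 86.8] 18.2
((-79.46405792236328, 26.72144889831543), (33.14681625366211, 86.8204345703125), 18.247970581054688)
(330, 195, 0.065) [0.06146615 0.08840278]
(360, 352, 0.065) [-0.02197029  0.08910845]
(670, 212, 0.08) [ 0.01492777 -0.0812015 ]
(410, 354, 0.062) [-0.02792115  0.06410407]
(651, 304, 0.062) [-0.0276249  -0.06336451]
0.0726
0.014 0 [ 0.56707611 -0.01016062  0.2126    ] [-14.   0. -10.  80.   0. 156.]
0.014 90 [ 0.56707611 -0.01016062  0.2126    ] [-14.   0. -10.  80.   0.  66.]
0.014 -90 [ 0.56707611 -0.01016062  0.2126    ] [ -14.    0.  -10.   80.    0. -114.]
-0.1 0 [ 0.4547516  -0.02963383  0.1526    ] [-20. -19. -33.  75.   0. 150.]
-0.1 90 [ 0.4547516  -0.02963383  0.1526    ] [-20. -19. -33.  75.   0.  60.]
-0.1 -90 [ 0.4547516  -0.02963383  0.1526    ] [ -20.  -19.  -33.   75.    0. -120.]
-0.19 0 [ 0.36607436 -0.04500741  0.1526    ] [-28. -38. -47.  81.   0. 143.]
-0.19 90 [ 0.36607436 -0.04500741  0.1526    ] [-28. -38. -47.  81.   0.  53.]
-0.19 -90 [ 0.36607436 -0.04500741  0.1526    ] [ -28.  -38.  -47.   81.    0. -127.]
0.03 0 [ 0.58284095 -0.00742753  0.1526    ] [-14.   5. -12.  74.   0. 157.]
0.03 90 [ 0.58284095 -0.00742753  0.1526    ] [-14.   5. -12.  74.   0.  67.]
0.03 -90 [ 0.58284095 -0.00742753  0.1526    ] [ -14.    5.  -12.   74.    0. -113.]
```

```bash
cat >> h.py <<'E'
RPY=[180,0,np.degrees(TH)+180]
L=robot.tip_reach
def go(x,y,ztip,vel=.15,guard=None): return robot.line_to(b2w(x,y,ztip+L),vel=vel,guard=guard)
def st():
    s=robot.observe(); p=s["tool_pos"]; print("t",round(s["time"],2),"box",np.round(w2b(p)*1000,1),"ztip",round((p[2]-L)*1000,1),"F",np.round(s["ft_force"],1),"w",round(s["gripper_width"],3))
E
python3 - <<'E'
from h import *
robot.set_gripper(.04); st()
robot.move_pose(b2w(.014,0,.13+L),RPY); st()
go(.014,0,.078); st()
print(go(.014,0,.045,vel=.02,guard=12)); st()
go(.014,0,.17,vel=.15); st()
snap("side","side1"); print(wax("top",.082))
E
```

```text
t 0.71 box [-382.9 -471.4] ztip 231.3 F [ 0.2 -0.4 -1. ] w 0.04
t 2.94 box [14.  -0.7] ztip 130.2 F [ 0.3 -0.1  0.7] w 0.04
t 3.44 box [13.9 -0.3] ztip 78.3 F [0.  0.3 0.4] w 0.04
True
t 4.57 box [14. -0.] ztip 55.1 F [-4.   0.6  8.6] w 0.04
t 5.49 box [13.6  0.2] ztip 168.7 F [-0.2 -1.  -1.4] w 0.04
None
```

View pics/side1.png

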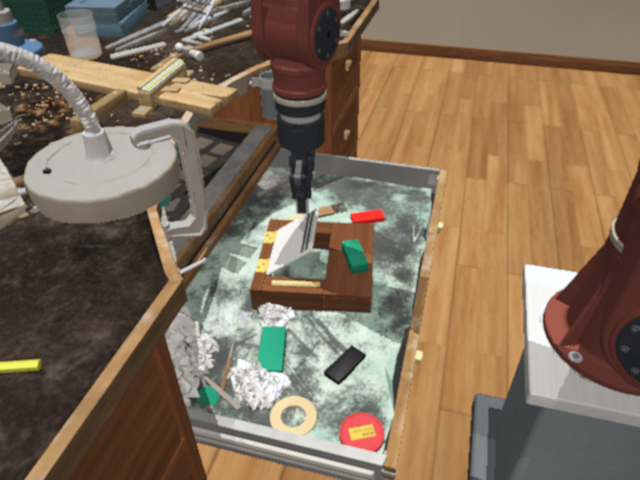

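The lid is open (free edge at about (318,212)), and the wax is still on the apron at (355,256). Next I push from the front with the two fingertips.

Run:
```python
from h import *
go(.0,.005,.2,.2); go(-.142,.012,.17,.25); st()
go(-.142,.012,.066,.15); st()
print(go(-.08,.010,.065,.05,guard=15)); st(); wax("side",.082)
print(go(-.062,.008,.065,.04,guard=15)); st()
wax("side",.082); 
im=snap("side","side2"); cv2.imwrite("pics/side2c.png",cv2.resize(im[150:330,230:430],None,fx=3,fy=3))
```

```text
t 6.64 box [-141.4   11.7] ztip 169.9 F [ 0.7  0.4 -0.2] w 0.04
t 7.48 box [-141.5   11.8] ztip 66.8 F [ 0.7 -0.   0.6] w 0.04
False
t 8.88 box [-80.1  10. ] ztip 65.0 F [-0.1  0.5 -0.2] w 0.04
side wax box mm [-51.7  22. ] [27.3 87.8] 3.4
False
t 9.53 box [-62.    8.1] ztip 64.9 F [-0.3 -0.8  0. ] w 0.04
side wax box mm [-32.9  18.9] [28.9 90.7] 2.7
```

View pics/side2c.png

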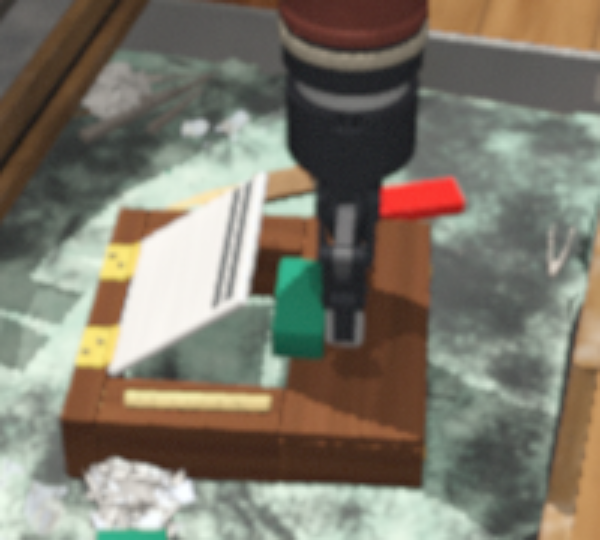

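The wax is now square to the box, with its front edge over the well at crop (300,305). The lid clears the hand. I'll push on over the edge.

Run:
```python
from h import *
print(go(-.032,.006,.065,.06,guard=15)); st()
im=snap("side","side3"); cv2.imwrite("pics/side3c.png",cv2.resize(im[150:330,230:430],None,fx=3,fy=3))
```

```text
False
t 10.28 box [-32.2   6.1] ztip 64.8 F [-0.9 -0.3  0.6] w 0.04
```

View pics/side3c.png

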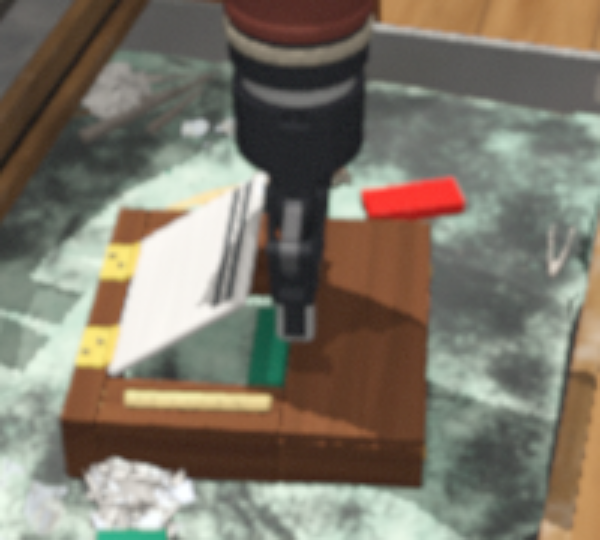

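The wax has gone over the edge and shows inside the well at crop (268,345). I'll back off and check that it lies low.

Run:
```python
from h import *
go(-.09,.006,.07,.2); go(-.10,.0,.19,.25); st()
wax("top",.03); wax("side",.03)
im=snap("side","side4"); a=cv2.resize(im[190:330,230:400],None,fx=3,fy=3)
b=cv2.resize(snap("top","top4")[145:285,260:390],None,fx=2.2,fy=3)
cv2.imwrite("pics/c4.png",np.hstack([a,b]))
```

```text
t 11.4 box [-99.5  -0.1] ztip 189.9 F [-0.3  0.1 -0.2] w 0.04
side wax box mm [-12.8  -1.2] [20.  70.1] 0.7
```

View pics/c4.png

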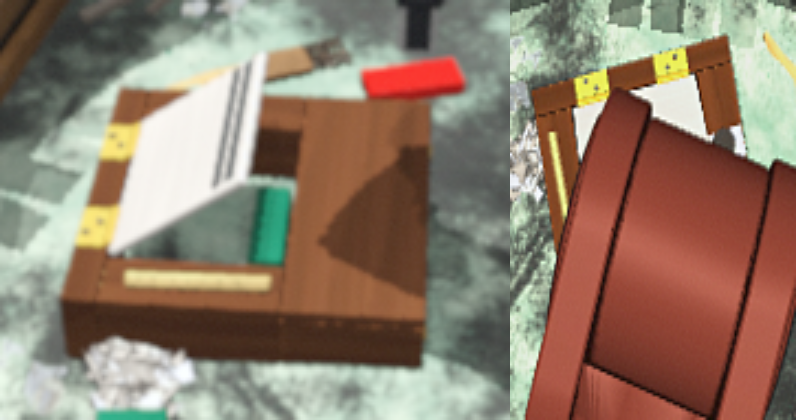

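The wax lies low in the well against the front wall, at crop (270,225), with its top well under the lid. Now I press the lid shut.

Run:
```python
from h import *
go(.014,0,.17,.2); go(.014,0,.125,.1); st()
print(go(.014,0,.045,vel=.04,guard=14)); st()
print(go(.014,0,.052,vel=.02,guard=12)) if robot.observe()["tool_pos"][2]-L>.057 else None; st()
go(.014,0,.10,.1); go(-.04,-.02,.2,.2); robot.pause(.5); st()
im=snap("side","side5"); cv2.imwrite("pics/c5.png",cv2.resize(im[150:330,230:430],None,fx=3,fy=3))
```

```text
t 12.93 box [13.9 -0.1] ztip 125.3 F [ 0.9 -0.2  1. ] w 0.04
True
t 14.49 box [13.7 -0. ] ztip 55.0 F [-4.2  0.9  9.5] w 0.04
t 14.49 box [13.7 -0. ] ztip 55.0 F [-4.2  0.9  9.5] w 0.04
t 16.32 box [-40.  -19.9] ztip 199.8 F [ 0.4 -0.4  0.2] w 0.04
```

View pics/c5.png

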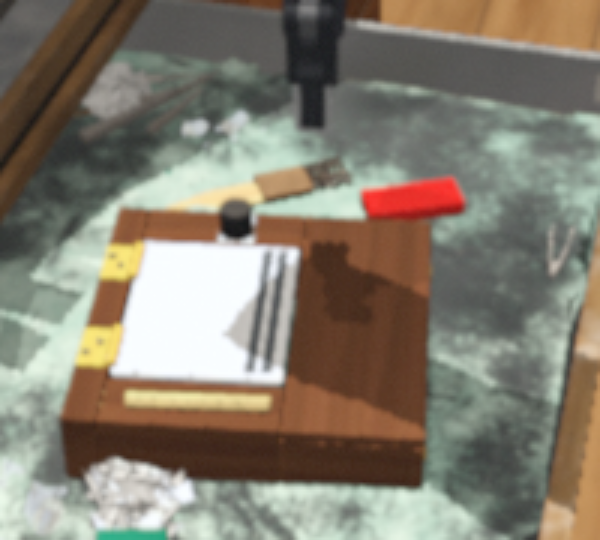

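The lid is level and latched (free edge at crop (290,315)). The loupe and rod are in place, and the hand is clear.

```bash
python3 -c "
from plant import robot
print(robot.job_done())"
```

```text
the job is handed in; nothing more can be done
None
```

The wax is in the well, the lid is latched shut, the loupe and rod look unmoved, the hand is clear, and the job was handed in at about 16 s on the robot's clock; no verdict came back.

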